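# Warmer off, turn the tea-ball dish to the mug, keep holding

### The job

Switch the warmer off by flipping its lever fully over to the left, and only then lift the dish with the loose tea ball straight up off its round plate by the arched handle and, in the air above the plate, turn it a quarter turn, level, so that its pouring lip faces the mug (not the jar), without ever letting the ball roll out of the middle of the dish. Finish still holding the dish there in the gripper, level, still and about five centimetres clear of the plate, so that the drips can be poured off next. Do not touch the ball or disturb the mug and the jar.

Things in the scene. Friction and masses are not known exactly. Their poses are not given: they have to be found in the camera images.
- warmer: grey food warmer, 200 (x) x 140 (y) x 36 mm, fixed. Origin: centre of its underside on the worktop; x points away from the robot (within 0.25 rad), y to the left. On its far part a round dark plate of radius 60, top at z = 40 mm; at its near end the lever on a black block 50 (x) x 70 (y) mm, centred at x = -72, y = 0, top at z = 61 mm
- warmer_plate (a point): centre of the round plate's top face, at x = +33 mm, z = +40 mm in the warmer's frame; same axes as the warmer
- switch (a joint): sideways lever; axis along the warmer's x at x = -72, y = 0, z = +58 mm in its frame. 1.0 = leaning 0.5 rad to the right (warmer's -y), on; 0 = leaning 0.5 rad to the left (+y), off, at its stop. Starts on (0.8 to 1.0); stays where it is left; about 1.5 N at the knob moves it
- switch_tip (a point): centre of the steel ball knob (radius 13 mm) at the end of the lever, 45 mm from its axis, on a stem of radius 5 mm
- dish: white round dish, loose, about 0.32 kg, radius 65, rim 23 mm high, flat pouring lip at its +x side, arched steel handle over it along its y. Inside a shallow 6 degree cone, deepest in the middle (8 mm above the underside). Origin: centre of its underside. Starts on the plate, lip pointing away from the robot (its x along the warmer's x within 0.15 rad)
- dish_grip (a point): middle of the wooden grip bar on top of the arched handle, 115 mm above the dish's underside and straight above its centre; the bar is 70 mm long along the dish's y, 12 mm wide (x), 14 mm high. Take it here from above, fingers closing along the dish's x; same axes as the dish
- dish_lip (a point): outer end of the pouring lip, 80 mm from the dish's centre along its +x, 24 mm above its underside
- tea_ball: steel tea ball, diameter 44 mm, 0.06 kg, lying loose in the middle of the dish; it rolls if the dish is tilted or jerked. Origin: its centre, which lies 30 mm above the dish's underside when it is in the middle
- mug: green and white mug, 86 mm across, 88 mm high, handle pointing away from the robot; loose. It stands beside the warmer, on its left or its right, 0.13 to 0.15 m from the warmer's middle line. Origin: centre of its underside (handle included)
- olive_jar: glass jar with a grey lid, 69 mm across, 83 mm high; loose. It stands on the other side of the warmer, at a like distance. Origin: centre of its underside
Not all that is in view belongs to the job. What is meant by the tea_ball is not orange, and is the larger of those in its own colour.

How it is judged:
By the outcome, as a careful person would: the job done as asked, in the order asked, and still so for the second after the job is handed in, while the arm keeps its last pose, push and grip.
It also fails if it takes over 53 s, if anything falls off the work surface, if the arm or the gripper's body presses on something with over 40 N, if the wrist force passes 120 N, or if a joint passes its speed limit or range.

### The arm

A 7-joint arm with a two-finger parallel gripper is mounted at the origin on a cart in front of the work surface, level with it; the furniture and walls round the work are solid. World frame = base frame: x ahead of the robot, y to its left, z up, the work surface at z = 0. Lengths are in mm, angles in rad, forces in N, time in s.
With the tool pointing down it reaches from about 425 to 875 mm from the base axis. Payload 8.4 kg.
Tool frame: the origin (TCP) lies midway between the tips of the shut fingers; the grasp point (between the pads) lies arm.hold_point_z behind it (arm.hold_point_z is the distance from the TCP to the grasp point, in mm); z points along the fingers, y is the line along which they close (so a half turn about z gives the same grasp; the last joint's range is limited). The gripper opens to 85 mm and grips with 20 to 120 N. Pads are 22 mm wide; open, the fingers measure 114 mm over their backs; the gripper's body (76 mm by 85 mm) begins 54 mm behind the grasp point. The pads swing forward as they close: fully open they stand 13 mm farther back than shut.
Start: joints at [-1.298, 0.333, 0.04, 1.465, -0.013, 1.343, -0.059], TCP at [236.14, 605.559, 231.308] pointing down, gripper open.
Joint ranges: [-2.58, 2.58], [-0.38, 2.09], [-1.3, 1.39], [0.25, 2.4], [-1.5, 4.64], [0.08, 2.09], [-2.65, 2.65]. Speed limits (rad/s): [2.22, 2.22, 2.79, 2.79, 3.14, 3.14, 3.14].

### API

Orientations are given as a unit quaternion [w, x, y, z].
In Python, from station import arm, read_camera, get_calibration gives the robot as it stands.
- The arm moves only by the tool carry_out, never from a script. Its argument "targets" is text: rows parted by semicolons, each of 4 numbers parted by spaces: the shift along the tool's x, y, z in mm, then the turn about the tool's z in rad. A call has 1 to 10 rows; each row shifts and turns the commanded pose from where the row before left it, along the tool's axes as they then stand; what a row does not reach is not made up. A row lasts 1/8 s, in which the tool goes at most 62.5 mm and 10.7 degrees, less where a joint would pass 70% of its speed; a pose out of reach is approached as far as the arm can. A call is refused whole if a number of a shift passes 62.5 or a number of a turn 0.188, either way. A call with a gripper value outside its range is refused whole. "claw" is the finger opening in mm, from 0 to 85.4, set as the call begins (left out, the last holds). The fingers move at their own pace and stop on an object; "squeeze" is the grip in N (left out, the last holds). Time passes only in rows, so rows that do not move let the fingers close. It gives the time, the measured TCP pose, the force, the opening and the grip force at its end, in the units of the state.
- arm.state(): the state, without advancing time (a new reading comes with each control period).
- read_camera(name): name is "scene" or "top" or "wrist"; returns the picture (400x640x3 uint8, blue, green, red); there is no depth.
- get_calibration(name): a dict with "fx", "fy", "cx", "cy" (pixels), "R" (3x3) and "t" (3): a world point X has camera coordinates R X + t. Camera axes: x right, y down, z forward; pixel columns grow to the right and rows downward; lengths in mm; the calibration is good to about 2 mm. The wrist camera is an equidistant fisheye: a pixel r from the principal point sees the ray r / f radians off the axis. A picture is of the moment at which its call begins: read the wrist's pose just before it. get_calibration takes no time and is no camera call; for the wrist camera it gives the pose at the moment of the call.
- arm.finish_job(): hands the job in; it is judged then, once.
The state is a dict: "clock": time; "qpos": joint angles; "qvel": joint speeds; "joint_torque": joint torques, N m; "position": TCP position; "tcp_rot": TCP orientation; "force": force on the tool from outside, world axes, zero at the start; "moment": the same for the moment, N m; "width": finger opening in mm; "gripper_force": force on a finger pad.
Only numpy, scipy, OpenCV 4.12 (cv2) and the standard library are available. Lean on these libraries where they do the work, as an engineer would, in place of code of your own. Each camera call takes 0.05 s, during which the arm holds its last target. There are 200 camera calls.

## Working session

There is one attempt and no reset: what is moved stays moved. The work goes in short steps, Python scripts to look and compute and a tool call to move; the robot and the scene stay as the last step left them, time stands still between calls to the robot, and variables do not carry over. Pictures are saved under pics/ and viewed, at most 10 in all, crops included, and the job is handed in when it is done.

Besides the shell and the picture viewer there is one more tool, called after "Emit:" in YAML: its name, and indented under it one key for each argument. carry_out: Moves the arm, as the interface text tells. Its arguments: {"type":"object","properties":{"targets":{"type":"string"},"claw":{"type":"number"},"squeeze":{"type":"number"}},"required":["targets"]}

```bash
ls; mkdir -p pics; python3 - <<'E'
from station import arm, read_camera, get_calibration
import cv2, numpy as np
print({k:np.round(v,3).tolist() for k,v in arm.state().items()}, arm.hold_point_z)
for n in ("scene","top"):
    im=read_camera(n); cv2.imwrite(f"pics/{n}0.png",im)
    c=get_calibration(n); print(n,{k:np.round(v,3).tolist() for k,v in c.items()})
print(get_calibration("wrist"))
E
```

```text
pics
{'clock': 0.0, 'qpos': [-1.298, 0.334, 0.04, 1.466, -0.013, 1.343, -0.059], 'qvel': [0.002, 0.0, -0.0, 0.002, 0.002, -0.001, -0.001], 'joint_torque': [-0.001, -65.856, 1.365, -40.555, 0.017, 0.013, 0.0], 'position': [236.001, 605.156, 230.416], 'tcp_rot': [-0.0, 0.185, 0.983, -0.001], 'force': [0.881, -0.001, 0.378], 'moment': [0.007, 0.006, -0.009], 'gripper_force': 0.0, 'width': 85.35} 18.700000000000003
scene {'fx': 394.021, 'fy': 394.021, 'cx': 318.068, 'cy': 198.77, 'R': [[0.742, -0.671, 0.005], [-0.514, -0.573, -0.638], [0.431, 0.471, -0.77]], 't': [-375.816, 408.863, 677.246]}
top {'fx': 505.364, 'fy': 505.364, 'cx': 319.283, 'cy': 195.341, 'R': [[0.014, -1.0, -0.002], [-0.999, -0.014, -0.047], [0.047, 0.003, -0.999]], 't': [57.937, 535.825, 980.995]}
{'fx': 309.70691628693146, 'fy': 309.70691628693146, 'cx': 318.79167617361276, 'cy': 197.5715490337159, 'R': array([[ 0.3635295 ,  0.9315821 , -0.00104723],
       [ 0.89093374, -0.34733849,  0.29256288],
       [ 0.2721826 , -0.10728825, -0.95624571]]), 't': array([-649.18005267,  -38.3093776 ,  378.84480828])}
```

View pics/scene0.png

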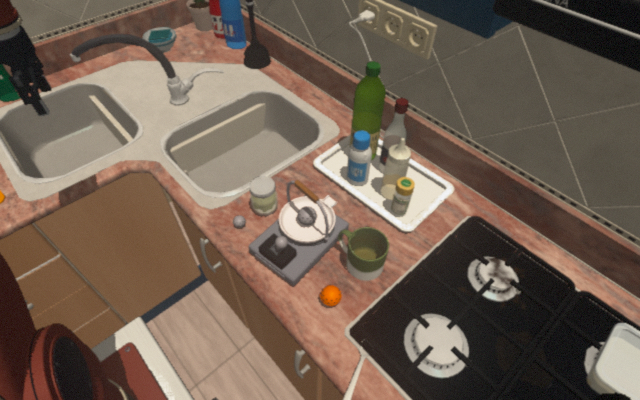

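View pics/top0.png

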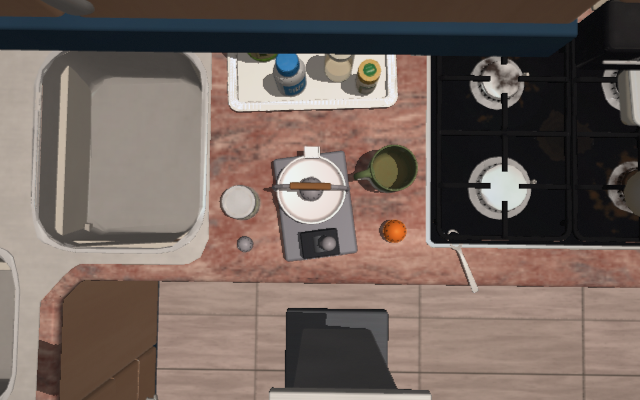

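The mug (top view 387,170) stands right of the warmer and the jar (240,202) left. Candidate balls in the top view are the orange one (394,231), a small grey one on the worktop (245,244), the steel ball in the dish (311,188), and the lever knob (327,243). The tea ball is the larger grey one, in the dish. I'll enlarge to confirm.

```bash
python3 - <<'E'
import cv2, numpy as np
a=cv2.imread("pics/top0.png")[135:270,215:425]; b=cv2.imread("pics/scene0.png")[165:315,220:400]
a=cv2.resize(a,(400*210//210*1,257),interpolation=3) if 0 else cv2.resize(a,None,fx=3.8,fy=3.8,interpolation=3)
cv2.imwrite("pics/topc.png",a); cv2.imwrite("pics/scenec.png",cv2.resize(b,None,fx=4,fy=4,interpolation=3))
E
```

```text
(no output)
```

View pics/topc.png

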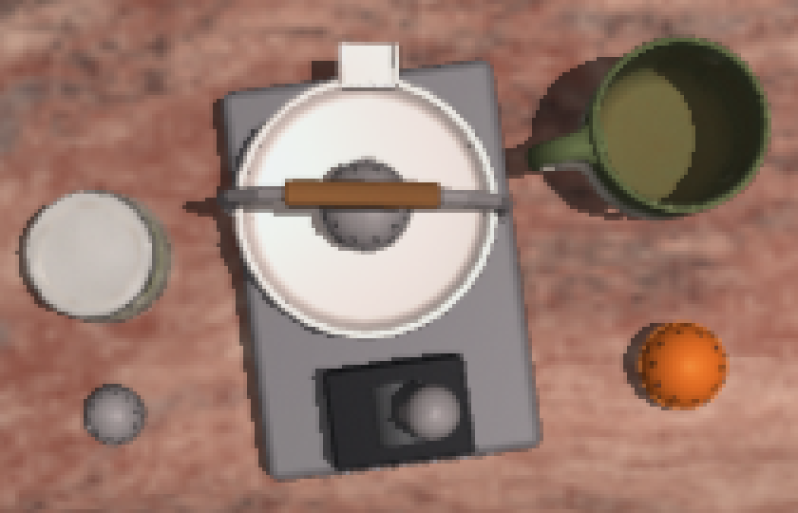

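View pics/scenec.png

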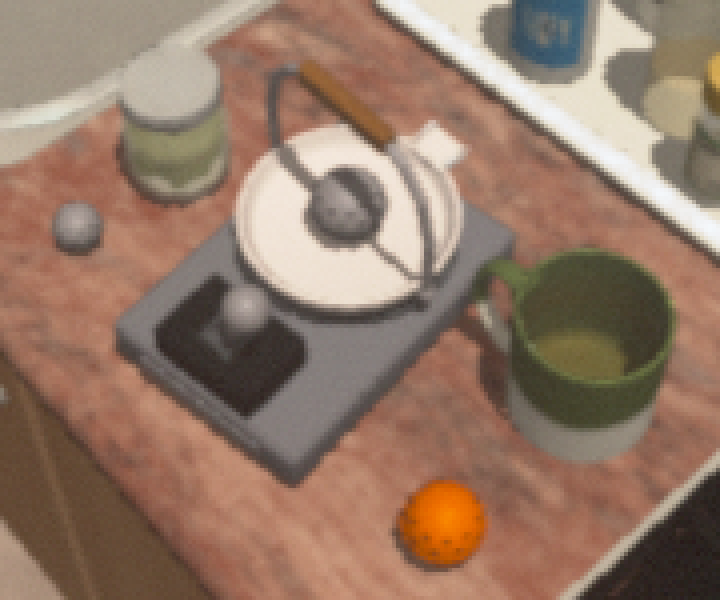

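Confirmed: the steel ball in the dish (top crop 366,205) is larger than the loose grey one (114,413), so it is the tea ball. The lever leans right with its knob at top crop (432,411). The mug is on the right, so the dish turns clockwise. Now I'll measure.

```bash
cat > h.py <<'E'
import cv2, numpy as np
from station import arm, read_camera, get_calibration
C={n:get_calibration(n) for n in ("scene","top")}
def ray(n,p):
    c=C[n]; d=np.array([(p[0]-c["cx"])/c["fx"],(p[1]-c["cy"])/c["fy"],1.])
    R=np.array(c["R"]); return -R.T@c["t"], R.T@d
def plane(n,p,z):
    o,d=ray(n,p); return o+d*(z-o[2])/d[2]
def tri(p,q):
    o,d=ray("top",p); u,e=ray("scene",q)
    s=np.linalg.lstsq(np.c_[d,-e],u-o,rcond=None)[0]
    a,b=o+d*s[0],u+e*s[1]; return (a+b)/2, np.linalg.norm(a-b)
def bar(im,roi):
    x0,y0,x1,y1=roi; h=cv2.cvtColor(im,cv2.COLOR_BGR2HSV)[y0:y1,x0:x1]
    m=cv2.inRange(h,(5,140,50),(16,255,190)); 
    n,l,s,c=cv2.connectedComponentsWithStats(m); k=1+np.argmax(s[1:,4]); m=(l==k).astype(np.uint8)
    r=cv2.minAreaRect(cv2.findNonZero(m)); b=cv2.boxPoints(r)+(x0,y0)
    e=sorted([(np.linalg.norm(b[i]-b[(i+1)%4]),i) for i in range(4)])[:2]
    ends=sorted([tuple((b[i]+b[(i+1)%4])/2) for _,i in e]); return np.array(ends), s[k,4]
E
python3 - <<'E'
from h import *
t=cv2.imread("pics/top0.png"); s=cv2.imread("pics/scene0.png")
bt,n1=bar(t,(270,170,350,200)); bs,n2=bar(s,(280,170,330,215)); print(bt,n1,bs,n2)
P=[tri(bt[i],bs[i]) for i in (0,1)]; print("bar",P, tri(bt.mean(0),bs.mean(0)))
d=P[0][0]-P[1][0]; print("yaw", np.arctan2(d[1],d[0])-np.pi/2, "by top plane",)
d=plane("top",bt[0],155)-plane("top",bt[1],155); print(np.arctan2(d[1],d[0])-np.pi/2)
f=lambda p:(215+p[0]/3.8,135+p[1]/3.8); g=lambda p:(220+p[0]/4,165+p[1]/4)
print("knob",tri(f((433,411)),g((245,312))))
print("ball",tri(f((366,205)),g((344,206))))
cs=[plane("top",f(p),36) for p in ((222,95),(492,62),(540,442),(268,478))]; print("corners",np.round(cs),np.mean(cs,0))
# dish rim ellipse (white) in the top view
print("lip",plane("top",f((369,44)),64),"rimcentre",plane("top",f((367,207)),63))
print("mug top",plane("top",f((683,126)),88),"mug handle end",plane("top",f((532,155)),60))
E
```

```text
[[290. 186.]
 [329. 186.]] 242 [[295.7743392  181.11504555]
 [316.16371727 198.95575523]] 107
bar [(array([543.53046878, 113.92250353, 159.71337957]), np.float64(1.2676197236728843)), (array([544.18279716,  48.77178643, 158.0058119 ]), np.float64(0.36990882632325733))] (array([544.04086592,  81.27953502, 158.24658221]), np.float64(1.1836191426356457))
yaw 0.01001227013030448 by top plane
0.013792195508880223
knob (array([445.40146351,  46.66951739,  96.37714633]), np.float64(0.12877686315202452))
ball (array([543.36769748,  80.72802765,  67.46410216]), np.float64(1.7660031752168743))
corners [[601. 155.  36.]
 [620.  18.  36.]
 [428.  -8.  36.]
 [408. 128.  36.]] [514.02534042  73.03061739  36.        ]
lip [623.80283532  79.95113208  64.        ] rimcentre [543.36484131  79.77670319  63.        ]
mug top [582.87177659 -71.5528145   88.        ] mug handle end [570.37526535  -1.23960105  60.        ]
```

```bash
python3 - <<'E'
from h import *
print("faucet base",plane("scene",(178,102),0),"spout tip",[plane("scene",(76,55),z).round() for z in (100,150,200,250)],"mid",[plane("scene",(130,42),z).round() for z in (150,200,250)])
# path prediction: start pose, rows
def sim(p,th,rows):
    for dx,dy,dz,t in rows:
        x=np.array([-np.sin(th),np.cos(th)]); y=np.array([np.cos(th),np.sin(th)])
        p=p+np.r_[x*dx+y*dy,-dz]; th-=t; print(p.round(),round(th,3))
sim(np.array([236.,605,231]),1.199,[(-48,-14,0,.085)]*10)
E
```

```text
faucet base [571.4677138  747.72361695   0.        ] spout tip [array([ 403., 1047.,  100.]), array([388., 946., 150.]), array([373., 845., 200.]), array([358., 744., 250.])] mid [array([541., 911., 150.]), array([514., 812., 200.]), array([487., 714., 250.])]
[276. 575. 231.] 1.114
[313. 541. 231.] 1.029
[346. 504. 231.] 0.944
[377. 465. 231.] 0.859
[404. 423. 231.] 0.774
[428. 378. 231.] 0.689
[448. 333. 231.] 0.604
[463. 285. 231.] 0.519
[475. 236. 231.] 0.434
[482. 187. 231.] 0.349
```

Emit:
carry_out:
  targets: "-48 -14 0 0.085;-48 -14 0 0.085;-48 -14 0 0.085;-48 -14 0 0.085;-48 -14 0 0.085;-48 -14 0 0.085;-48 -14 0 0.085;-48 -14 0 0.085;-48 -14 0 0.085;-48 -14 0 0.085"
  claw: 0
  squeeze: 40

```text
clock: 1.35
position: [482.7, 185.8, 231.0]
tcp_rot: [-0.0, 0.575, 0.818, -0.0]
force: [1.4, 0.1, -0.3]
width: -0.2
gripper_force: 0.0
```

Emit:
carry_out:
  targets: "-34 -13 0 0.067;-34 -13 0 0.067;-34 -13 0 0.067;-34 -13 0 0.067;-34 -13 0 0.067;0 0 40 0;0 0 30 0;0 0 0 0"

```text
clock: 2.35
position: [453.6, 7.3, 159.9]
tcp_rot: [-0.001, 0.703, 0.711, -0.002]
force: [-0.1, -1.2, 0.6]
width: 0.0
gripper_force: 0.0
```

```bash
python3 - <<'E'
from h import *
s=arm.state(); print(np.round(s["position"],1),np.round(s["tcp_rot"],4))
im=read_camera("wrist"); cv2.imwrite("pics/w1.png",im)
c=get_calibration("wrist"); np.savez("w1.npz",**c); print(np.linalg.multi_dot([np.array(c["R"]).T,-np.array(c["t"])]))
E
```

```text
[453.6   7.3 159.9] [-0.0009  0.7028  0.7114 -0.0017]
[454.39199834  81.84577814 303.65303275]
```

View pics/w1.png

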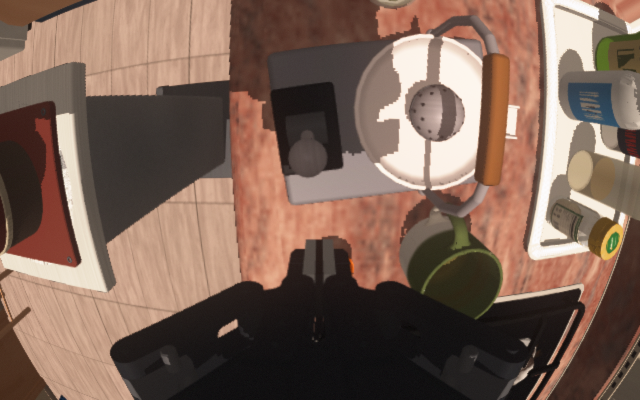

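The wrist view shows the knob at (307,156), the shut fingers at (320,245) clear to its right, and the bar running from (497,55) to (490,185).

```bash
cat >> h.py <<'E'
def wray(c,p):
    v=np.array([p[0]-c["cx"],p[1]-c["cy"]]); r=np.linalg.norm(v); a=r/c["fx"]
    d=np.r_[v/r*np.sin(a),np.cos(a)]; R=np.array(c["R"]); return -R.T@c["t"], R.T@d
def wplane(c,p,z):
    o,d=wray(c,p); return o+d*(z-o[2])/d[2]
E
python3 - <<'E'
from h import *
c=dict(np.load("w1.npz")); 
print("knob",wplane(c,(307,156),96.4)); 
e=[wplane(c,p,158) for p in ((497,55),(490,185))]; print("bar",e,np.mean(e,0))
print("plate corners",[wplane(c,p,36).round() for p in ((268,56),(291,204))])
E
```

```text
knob [446.66400563  47.78312637  96.4       ]
bar [array([545.7984433 , 115.36844907, 158.        ]), array([547.42241199,  45.59297095, 158.        ])] [546.61042764  80.48071001 158.        ]
plate corners [array([410., 126.,  36.]), array([430.,  -6.,  36.])]
```

Emit:
carry_out:
  targets: "0 -4 40 0;0 0 38 0;5 -0.7 0 0;6 -0.8 0 0;6 -0.8 0 0;6 -0.8 0 0;6 -0.8 0 0;6 -0.8 0 0;6 -0.8 0 0;0 0 0 0"

```text
clock: 3.65
position: [445.1, 50.0, 83.2]
tcp_rot: [-0.0, 0.702, 0.712, -0.0]
force: [0.8, 0.5, -0.5]
width: -0.2
gripper_force: 0.0
```

Emit:
carry_out:
  targets: "4 -0.5 0 0;4 -0.5 0 0;2 -0.3 0 0;0 0 0 0;0 0 0 0"

```text
clock: 4.28
position: [444.0, 59.4, 83.4]
tcp_rot: [-0.0, 0.702, 0.712, 0.0]
force: [0.0, -0.4, -0.5]
width: 0.2
gripper_force: 0.0
```

```bash
python3 - <<'E'
from h import *
s=arm.state(); print(np.round(s["position"],1),np.round(s["force"],2))
T=read_camera("top"); W=read_camera("wrist"); c=get_calibration("wrist"); np.savez("w2.npz",**c)
cv2.imwrite("pics/w2f.png",W)
cv2.imwrite("pics/w2.png",np.hstack([cv2.resize(T[190:270,265:370],None,fx=4,fy=4)[:320,:420],cv2.resize(W[60:220,220:410],None,fx=2,fy=2)]))
E
```

```text
[444.   59.4  83.4] [ 0.02 -0.42 -0.48]
```

View pics/w2.png

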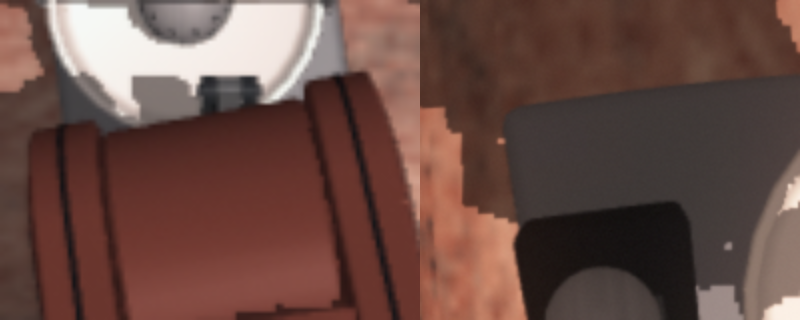

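The top view is blocked by the arm. In the wrist view the knob (311, ~220) is being pushed left, with no stop force yet, so I continue.

Emit:
carry_out:
  targets: "2 -0.3 0 0;2 -0.3 0 0;0 0 0 0;0 0 0 0"

```text
clock: 4.88
position: [443.6, 61.3, 83.3]
tcp_rot: [0.001, 0.703, 0.712, -0.001]
force: [2.7, -9.5, -0.6]
width: 0.1
gripper_force: 4.5
```

Emit:
carry_out:
  targets: "-10 1 0 0;-10 1 0 0;0 0 -45 0;0 0 -55 0;0 0 -50 0;15 30 0 0;15 35 0 0;8 33 0 0;0 0 0 0;0 0 0 0"
  claw: 60

```text
clock: 6.12
position: [542.5, 82.0, 233.0]
tcp_rot: [-0.0, 0.702, 0.712, -0.0]
force: [0.0, -0.9, 0.1]
width: 60.5
gripper_force: 0.0
```

```bash
python3 - <<'E'
from h import *
s=arm.state(); print(np.round(s["position"],1),np.round(s["tcp_rot"],4),s["width"])
W=read_camera("wrist"); c=get_calibration("wrist"); np.savez("w3.npz",**c); cv2.imwrite("pics/w3.png",W)
S=read_camera("scene"); cv2.imwrite("pics/s3.png",S)
cv2.imwrite("pics/w3v.png",np.hstack([W,cv2.resize(S[165:315,220:400],(160,400))])if 0 else W)
E
```

```text
[542.5  82.  233. ] [-2.000e-04  7.024e-01  7.118e-01 -5.000e-04] 60.454717893039614
```

View pics/w3v.png

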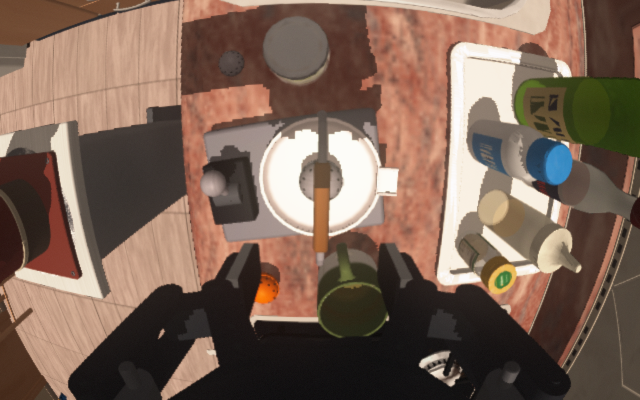

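The knob now stands at (214,184), leaning left. The bar runs from (322,163) to (321,252), between the open fingers. I'll check both numerically.

```bash
python3 - <<'E'
from h import *
c=dict(np.load("w3.npz")); print("knob",wplane(c,(214,184),97.5), "expect ~(440,84.5)")
W=cv2.imread("pics/w3.png"); b,n=bar(W,(300,140,350,265)); b=b[np.argsort(b[:,1])]; print(b,n)
e=[wplane(c,p,158) for p in b]; print("bar",e,np.mean(e,0)); d=e[0]-e[1]; print("yaw",np.arctan2(d[1],d[0])-np.pi/2)
# height of the bar from wrist pair w1,w3 (lower hidden shift): triangulate ends
c1=dict(np.load("w1.npz")); W1=cv2.imread("pics/w1.png"); b1,_=bar(W1,(470,40,520,200)); b1=b1[np.argsort(b1[:,1])]; print(b1)
o,u=wray(c,b.mean(0)); o1,u1=wray(c1,b1.mean(0))
s=np.linalg.lstsq(np.c_[u,-u1],o1-o,rcond=None)[0]; print("wrist tri",o+u*s[0],o1+u1*s[1])
S=cv2.imread("pics/s3.png"); 
print("lip",wplane(c,(398,182),64),"rimc",wplane(c,(320,177),63))
E
```

```text
knob [441.74616422  83.64305464  97.5       ] expect ~(440,84.5)
[[321.1223526  187.88245392]
 [319.85765839 251.11714935]] 877
bar [array([544.25045872,  97.14727867, 158.        ]), array([544.06042357,  45.90075694, 158.        ])] [544.15544114  71.5240178  158.        ]
yaw -0.003708237563337491
[[502.31707382  54.14634848]
 [487.80487823 184.75610352]]
wrist tri [544.04948385  76.24233808 167.65575906] [541.12641005  81.02122471 165.78819416]
lip [626.71005812  79.42944232  64.        ] rimc [543.97867715  83.06362222  63.        ]
```

Emit:
carry_out:
  targets: "-1.3 1.7 0 0.01;0 0 25 0;0 0 25 0;0 0 25 0;0 0 15 0;0 0 6 0;0 0 0 0;0 0 0 0"
  claw: 40

```text
clock: 7.22
position: [545.3, 81.5, 138.2]
tcp_rot: [0.0, 0.706, 0.709, 0.001]
force: [0.1, 0.0, -0.2]
width: 39.6
gripper_force: 0.0
```

Emit:
carry_out:
  targets: "-0.8 -1 1 0;0 0 0 0;0 0 0 0;0 0 0 0"
  claw: 16
  squeeze: 60

```text
clock: 7.72
position: [543.7, 80.6, 136.4]
tcp_rot: [0.0, 0.706, 0.709, 0.0]
force: [0.9, 0.1, 0.1]
width: 15.8
gripper_force: 0.0
```

Emit:
carry_out:
  targets: "0 0 0 0;0 0 0 0;0 0 0 0;0 0 0 0"
  claw: 0
  squeeze: 70

```text
clock: 8.22
position: [544.0, 80.7, 136.5]
tcp_rot: [0.0, 0.706, 0.709, 0.0]
force: [1.8, 0.6, 1.6]
width: 10.4
gripper_force: 68.8
```

Gripped. Now a gentle lift.

Emit:
carry_out:
  targets: "0 0 -0.5 0;0 0 -1 0;0 0 -1.5 0;0 0 -2 0;0 0 -2.5 0;0 0 -2.5 0;0 0 -2.5 0;0 0 -2.5 0;0 0 -2.5 0;0 0 -2.5 0"

```text
clock: 9.48
position: [543.7, 80.6, 156.5]
tcp_rot: [0.0, 0.706, 0.708, -0.0]
force: [0.3, 0.0, -4.9]
width: 10.7
gripper_force: 68.1
```

Emit:
carry_out:
  targets: "0 0 -2.5 0;0 0 -2.5 0;0 0 -2.5 0;0 0 -2.5 0;0 0 -2.5 0;0 0 -2.5 0;0 0 -2.5 0;0 0 -2.5 0;0 0 -2.5 0;0 0 -2.5 0"

```text
clock: 10.72
position: [543.7, 80.6, 181.5]
tcp_rot: [-0.0, 0.706, 0.708, -0.0]
force: [0.2, -0.5, -2.7]
width: 11.0
gripper_force: 68.2
```

Emit:
carry_out:
  targets: "0 0 -2 0;0 0 -1.5 0;0 0 -1 0;0 0 -0.5 0;0 0 0 0;0 0 0 0"

```text
clock: 11.48
position: [543.7, 80.5, 186.3]
tcp_rot: [-0.0, 0.706, 0.709, -0.0]
force: [-0.9, -0.4, -5.1]
width: 10.8
gripper_force: 68.1
```

```bash
python3 - <<'E'
from h import *
s=arm.state(); print(np.round(s["position"],1),np.round(s["tcp_rot"],4),s["width"],np.round(s["force"],2))
W=read_camera("wrist"); cv2.imwrite("pics/w4.png",W); S=read_camera("scene"); cv2.imwrite("pics/s4.png",S)
cv2.imwrite("pics/v4.png",np.hstack([cv2.resize(W[80:280,190:420],None,fx=1.7,fy=1.7),cv2.resize(S[145:315,220:400],(390,340))]))
E
```

```text
[543.7  80.5 186.3] [-0.000e+00  7.057e-01  7.085e-01 -1.000e-04] 10.759334633425077 [-0.93 -0.43 -5.09]
```

View pics/v4.png

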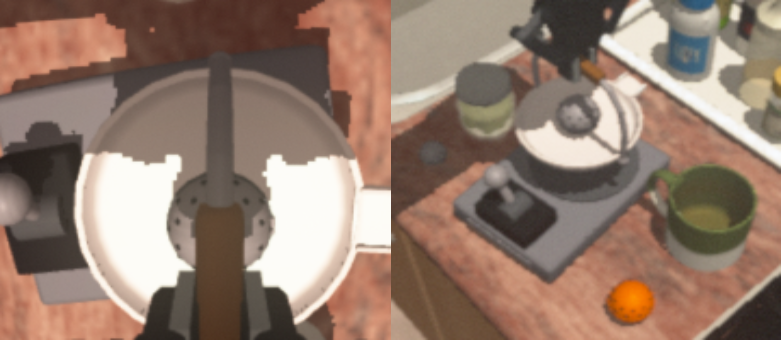

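The dish hangs level about 50 mm up, with the ball at its middle (crop 220,225). Now a slow clockwise turn.

Emit:
carry_out:
  targets: "0 0 0 0.01;0 0 0 0.02;0 0 0 0.03;0 0 0 0.04;0 0 0 0.05;0 0 0 0.05;0 0 0 0.05;0 0 0 0.05;0 0 0 0.05;0 0 0 0.05"

```text
clock: 12.82
position: [543.7, 80.6, 186.3]
tcp_rot: [0.0, 0.833, 0.553, -0.0]
force: [-0.3, -0.1, -4.0]
width: 11.0
gripper_force: 68.2
```

Emit:
carry_out:
  targets: "0 0 0 0.05;0 0 0 0.05;0 0 0 0.05;0 0 0 0.05;0 0 0 0.05;0 0 0 0.05;0 0 0 0.05;0 0 0 0.05;0 0 0 0.05;0 0 0 0.05"

```text
clock: 14.08
position: [543.7, 80.6, 186.3]
tcp_rot: [0.0, 0.944, 0.33, -0.0]
force: [-0.4, 0.5, -4.6]
width: 10.6
gripper_force: 68.2
```

Emit:
carry_out:
  targets: "0 0 0 0.05;0 0 0 0.05;0 0 0 0.05;0 0 0 0.05;0 0 0 0.05;0 0 0 0.05;0 0 0 0.05;0 0 0 0.05;0 0 0 0.05;0 0 0 0.04"

```text
clock: 15.32
position: [543.8, 80.6, 186.4]
tcp_rot: [-0.0, 0.996, 0.091, 0.0]
force: [-0.7, -0.7, -4.6]
width: 10.9
gripper_force: 68.2
```

Emit:
carry_out:
  targets: "0 0 0 0.03;0 0 0 0.02;0 0 0 0.01;0 0 0 0;0 0 0 0;0 0 0 0;0 0 0 0;0 0 0 0"

```text
clock: 16.32
position: [543.7, 80.6, 186.3]
tcp_rot: [0.0, 0.998, 0.062, 0.0]
force: [-0.6, -0.3, -4.2]
width: 10.8
gripper_force: 68.2
```

```bash
python3 - <<'E'
from h import *
s=arm.state(); q=s["tcp_rot"]; print(np.round(s["position"],1),np.round(q,4),"theta",np.arctan2(q[2]**2-q[1]**2,2*q[1]*q[2]),np.round(s["qpos"],2),np.round(s["force"],2))
W=read_camera("wrist"); cv2.imwrite("pics/w5.png",W); S=read_camera("scene"); cv2.imwrite("pics/s5.png",S); T=read_camera("top"); cv2.imwrite("pics/t5.png",T)
np.savez("w5.npz",**get_calibration("wrist"))
cv2.imwrite("pics/v5.png",np.hstack([cv2.resize(W[80:280,190:420],None,fx=1.7,fy=1.7),cv2.resize(S[145:315,220:400],(390,340))]))
E
```

```text
[543.7  80.6 186.3] [0.     0.9981 0.0624 0.    ] theta -1.4460060393478968 [-0.87  0.18  0.72  1.8  -0.13  1.21 -1.55] [-0.6  -0.31 -4.19]
```

View pics/v5.png

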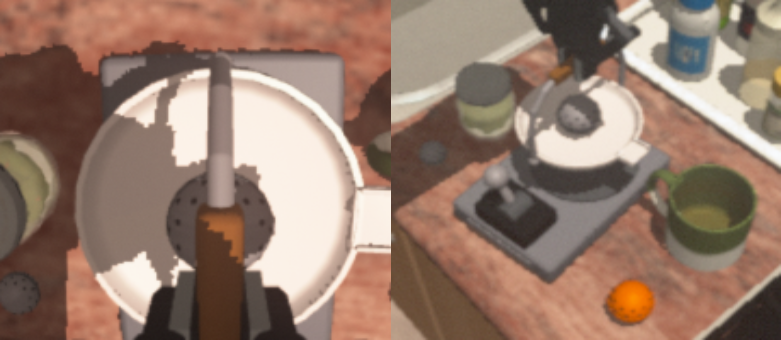

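The lip (scene crop 633,152) now points at the mug. The ball is in the middle, the lever leans left, and the mug and jar are undisturbed. Handing in.

```bash
python3 -c "
from station import arm; print(arm.finish_job())"
```

```text
the job is handed in; nothing more can be done
None
```

I switched the warmer off, then lifted the dish about 5 cm off its plate and turned it 1.45 rad (83°, just short of a quarter turn, so the lip aims at the mug); it is held level and still with the ball in the middle, and the job is handed in at about 16 s, with no result shown.

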